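# Clamp an optical post with a click wrench

## Robot

A 6-joint arm with a two-finger parallel gripper is mounted at the origin on a cart in front of the work surface, level with it; the furniture and walls round the work are solid. World frame = base frame: x ahead of the robot, y to its left, z up, the work surface at z = 0. Lengths are in mm, angles in degrees, forces in N, time in s.
With the tool pointing down it reaches from about 300 to 950 mm from the base axis. Payload 3.1 kg.
Tool frame: the origin (TCP) lies on the centre line of the jaws, within the pads' length; the fingertips stand 17 mm ahead of it and the grasp point (between the pads) lies 2 mm behind it; y points along the fingers, x is the direction in which the jaws open and shut, and the axes are right-handed (so a half turn about y gives the same grasp; the last joint's range is limited). The gripper opens to 85 mm and grips with 20 to 120 N. Pads are 22 mm wide; open, the fingers measure 114 mm over their backs; the gripper's body (76 mm by 85 mm) begins 54 mm behind the grasp point. The pads swing forward as they close: fully open they stand 13 mm farther back than shut.
Start: joints at [61.266, 17.653, 93.61, -0, 68.738, -3.994], TCP at [261.592, 567.628, 248.272] pointing down, gripper open.
Joint ranges: [-175.34, 175.34], [-45.06, 112.39], [2.9, 150.54], [-68.45, 248.45], [3.09, 151.38], [-168.51, 168.51]. Speed limits (degrees/s): [159.86, 159.86, 180, 180, 180, 180].

## Interface

Orientations are given as [roll, pitch, yaw] about the fixed x, y, z axes, in that order (R = Rz(yaw) Ry(pitch) Rx(roll)).
In Python, from cell import r gives the robot as it stands.
- The arm moves only by the tool servo_tool, never from a script. Its arguments are lists of equal length, an entry for each row: "xyz": the shift along the tool's x, y, z in m, a list of three; "dr": the turn, a rotation vector about the tool's x, y, z in rad, a list of three. In form: {"xyz": [[dx, dy, dz], ...], "dr": [[wx, wy, wz], ...]}. A call has 1 to 20 rows; each row shifts and turns the commanded pose from where the row before left it, along the tool's axes as they then stand; what a row does not reach is not made up. A row lasts 1/8 s, in which the tool goes at most 62.5 mm and 10.7 degrees, less where a joint would pass 70% of its speed; a pose out of reach is approached as far as the arm can. A call is refused whole if a number of a shift passes 0.0625 or a number of a turn 0.188, either way. A call with a gripper value outside its range is refused whole. "gripper" is the closure, from 0 (fully open) to 1 (shut), set as the call begins (left out, the last holds). The fingers move at their own pace and stop on an object; "grip_force" is the grip in N (left out, the last holds). Time passes only in rows, so rows that do not move let the fingers close. It gives the time, the measured TCP pose, the force and the opening at its end, in the units of the state.
- r.sense(): the state, without advancing time (a new reading comes with each control period).
- r.get_image(name): name is "scene" or "top" or "wrist"; returns the picture (480x640x3 uint8, blue, green, red); there is no depth.
- r.camera_params(name): a dict with "intrinsics" (3x3 intrinsics, pixels), "distortion" ([k1, k2, p1, p2, k3] as OpenCV has them; the pictures are not rectified), "camera_from_world" (4x4, takes a point from world to camera coordinates). Camera axes: x right, y down, z forward; pixel columns grow to the right and rows downward; lengths in mm; the calibration is good to about 2 mm. A picture is of the moment at which its call begins: read the wrist's pose just before it. camera_params takes no time and is no camera call; for the wrist camera it gives the pose at the moment of the call.
- r.close_job(): hands the job in, once; it reports no verdict.
The state is a dict: "clock": time; "joint_positions": joint angles; "joint_vel": joint speeds; "tau": joint torques, N m; "eef_pos": TCP position; "ee_rot": TCP orientation; "ft_force": force on the tool from outside, world axes, zero at the start; "torque": the same for the moment, N m; "finger_gap": finger opening in mm.
Only numpy, scipy, OpenCV 4.12 (cv2) and the standard library are available. Lean on these libraries where they do the work, as an engineer would, in place of code of your own. Each camera call takes 0.05 s, during which the arm holds its last target.

## Task

Stand the tall steel post upright in the bore of the post clamp, fully home on the bottom, and let it go. Then tighten the clamp screw by pushing the handle of the click wrench down until the wrench breaks over, stop there and let the handle spring straight again. Going on past the click overtightens the screw and turns the brass bush, which must stay as it is; leave the short post and the vial where they stand.

Things in the scene. Friction and masses are not known exactly. Their poses are not given: they have to be found in the camera images.
- post_2: the tall loose steel post: plain cylinder, 12.7 mm diameter, 75 mm long, 73 g, standing on the worktop; origin at the centre of its underside, z along its axis. The other post (post_1) is only 50 mm long and is not the one wanted; the two may stand in either place
- post_1: the short loose steel post, 12.7 mm diameter, 50 mm long, standing; a bystander. Origin at the centre of its underside
- vial_1: loose brown vial with a white cap, 27 mm diameter, 60 mm tall, standing; a bystander. Origin at the centre of its underside
- post_clamp: fixed post clamp: black foot plate 86 x 100 x 10 mm, black riser, bare aluminium split head 40 mm (x) by 70 mm (y from -22 to +48 mm), top face at z = 100 mm. Origin on the worktop straight below the bore, z up; its -x side carries the wrench. The bore is upright at x = y = 0, 14.5 mm wide, 36 mm deep, with a 2 mm chamfer. The clamp screw lies along x at y = +34 mm, z = 80 mm
- bore_mouth (a point): centre of the mouth of the bore, on the clamp's top face; axes as the clamp's
- bore_floor (a point): centre of the flat bottom of the bore, 36 mm below the mouth; the post's underside rests here when home, its top then 39 mm above the mouth
- bush_mark (a point): outer end of a red mark on the brass bush (40 mm disc round the clamp screw on the clamp head's -x face), 19 mm from the screw's axis. The bush stays still unless the screw is loaded with more than about 3.5 N m, well above the click. Its angle, and so the angle at which the screw comes tight, differs from start to start and cannot be told beforehand
- wrench_head: steel head of the click wrench, permanently on the clamp screw, which it turns; origin on the screw's axis, 55 mm from the bore's axis towards the clamp's -x; x along the screw, -y towards the handle. It turns with about 0.35 N m of friction and stays where it is left; after some 0.2 to 0.55 rad (35 to 95 mm at the grip) the screw comes tight, hard, at an unknown angle
- wrench_handle: handle of the click wrench: steel tube, then a black rubber grip 22 mm wide, 18 mm thick, 90 mm long. Origin on the break-over pivot, 30 mm from the screw's axis; x parallel to the screw, -y along the handle to its end. It sticks out to the clamp's -y side, tilted up at the start, and swings in the upright plane parallel to the clamp's y and z; pushing it down tightens
- handle_grip (a point): middle of the rubber grip, on its upper face, where to push; 145 mm from the pivot; axes as the handle's. Running on takes 1 to 2 N here (none at a pause). At about 10 N the handle breaks over: it swings down relative to the head, the load falling to about 6 N, to a stop at 0.10 rad (15 mm). Above some 17 N on the stop the bush turns. Unloaded it springs straight by itself

How it is judged (in metres and radians):
On the way, in this order (a step that is already met when the one before it is completed fails the run):
1. the tall post stands home in the bore, let go (z of post_2 in the frame of bore_floor below 0.003 m and horizontal distance between post_2 and bore_floor below 0.003 m and angle between post_2's own z axis and vertical below 0.08 rad and contact force between the fingers and post_2 below 0.2 N), for 0.2 s.
2. the wrench breaks over by more than 0.06 rad (angle between the y axis of wrench_handle and the y axis of wrench_head, either way round above 0.06 rad).
At the end, for the whole second after the job is handed in: The tall post stands at rest in the bore, its underside within 3 mm of the bottom and of the bore's axis, within 0.08 rad of upright; the wrench has broken over and its handle is in line with the head again (within 0.03 rad) and still; the red mark on the bush has moved less than 1.2 mm (z of post_2 in the frame of bore_floor below 0.003 m and horizontal distance between post_2 and bore_floor below 0.003 m and angle between post_2's own z axis and vertical below 0.08 rad and linear speed of post_2 below 0.02 m/s and angle between the y axis of wrench_handle and the y axis of wrench_head, either way round below 0.03 rad and angular speed of wrench_handle below 0.1 rad/s and distance of bush_mark from where it was at the start of the episode below 0.0012 m); the robot touches nothing.
It fails at once if overtightened: the brass bush turned (its mark moved more than 1.2 mm) (distance of bush_mark from where it was at the start of the episode above 0.0012 m).
It fails at once if the wrench broke over before the tall post was home in the bore (angle between the y axis of wrench_handle and the y axis of wrench_head, either way round above 0.06 rad and z of post_2 in the frame of bore_floor above 0.006 m).
It fails at once if the short post was moved more than 15 mm (distance of post_1 from where it was at the start of the episode above 0.015 m).
It fails at once if the vial was moved more than 15 mm (distance of vial_1 from where it was at the start of the episode above 0.015 m).
It also fails if it takes over 72 s, if anything falls off the work surface, if the arm or the gripper's body presses on something with over 40 N, if the wrist force passes 120 N, or if a joint passes its speed limit or range.

## Working session

There is one attempt and no reset: what is moved stays moved. The work goes in short steps, Python scripts to look and compute and a tool call to move; the robot and the scene stay as the last step left them, time stands still between calls to the robot, and variables do not carry over. Pictures are saved under pics/ and viewed, and the job is handed in when it is done.

Besides the shell and the picture viewer there is one more tool, called after "Call:" as name(argument=value, ...) on one line, values as JSON. servo_tool: Moves the arm, as the interface text tells. Its arguments: {"type":"object","properties":{"xyz":{"type":"array"},"dr":{"type":"array"},"gripper":{"type":"number"},"grip_force":{"type":"number"}},"required":["xyz","dr"]}

```bash
mkdir -p pics; ls
python3 - <<'E'
from cell import r
import cv2
s=r.sense()
for k,v in s.items(): print(k,v)
for n in ["scene","top","wrist"]:
    p=r.camera_params(n)
    im=r.get_image(n); cv2.imwrite(f"pics/{n}0.png",im)
    print(n,p)
E
```

```text
pics
clock 0.0
joint_positions [ 6.12663635e+01  1.77065432e+01  9.36907874e+01  1.50952062e-03
  6.87374622e+01 -3.99347297e+00]
joint_vel [ 0.00231036 -0.13946446 -0.08551611 -0.01412674 -0.05943404  0.04326369]
tau [-8.12018807e-04 -4.15260959e+01 -2.76657021e+01 -4.67797986e-05
  1.05240959e-02  3.93955615e-07]
eef_pos [261.1989925  566.92665572 247.01434788]
ee_rot [-89.98921057   0.13436762  65.25930008]
ft_force [ 0.03708742 -0.08941242 -0.69285409]
torque [ 0.02779436  0.03494745 -0.04560544]
finger_gap 85.7097434350076
scene {'intrinsics': array([[516.34487457,   0.        , 325.80637359],
       [  0.        , 516.34487457, 243.84762196],
       [  0.        ,   0.        ,   1.        ]]), 'distortion': array([-0.0545814,  0.       ,  0.       ,  0.       ,  0.       ]), 'camera_from_world': array([[ 4.33711116e-01, -9.00909837e-01,  1.60041426e-02,
        -2.75048342e+02],
       [-4.17638139e-01, -2.16732165e-01, -8.82386284e-01,
         3.56426672e+02],
       [ 7.98419096e-01,  3.76016800e-01, -4.70253457e-01,
         6.18709090e+02],
       [ 0.00000000e+00,  0.000
[... 602 characters left out ...]
 0.00000000e+00,  0.00000000e+00,  0.00000000e+00,
         1.00000000e+00]])}
wrist {'intrinsics': array([[358.85049237,   0.        , 314.06680016],
       [  0.        , 358.85049237, 240.65472137],
       [  0.        ,   0.        ,   1.        ]]), 'distortion': array([0.01387222, 0.        , 0.        , 0.        , 0.        ]), 'camera_from_world': array([[ 4.19450505e-01,  9.07775830e-01, -2.07728093e-03,
        -6.23585214e+02],
       [ 8.74146423e-01, -4.03292353e-01,  2.70598057e-01,
        -3.53619660e+01],
       [ 2.44804624e-01, -1.15318340e-01, -9.62690177e-01,
         3.78907863e+02],
       [ 0.00000000e+00,  0.00000000e+00,  0.00000000e+00,
         1.00000000e+00]])}
```

View pics/scene0.png

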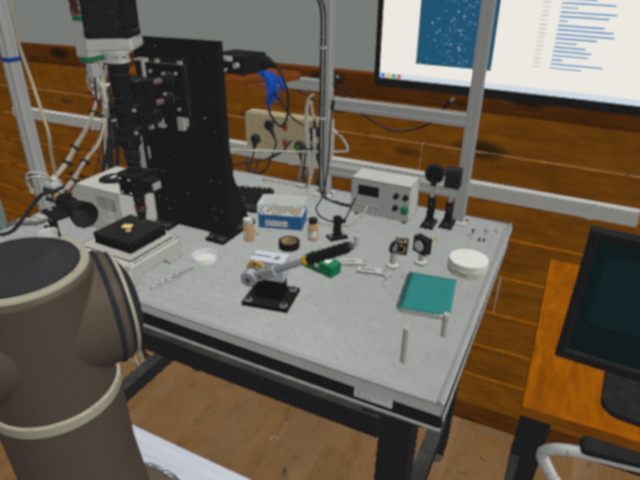

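View pics/top0.png

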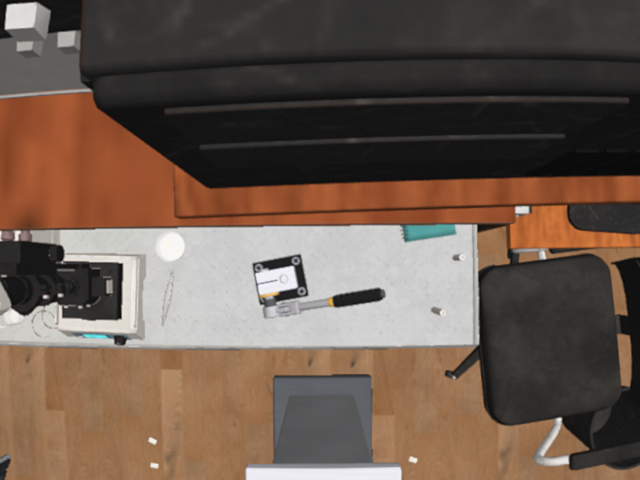

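View pics/wrist0.png

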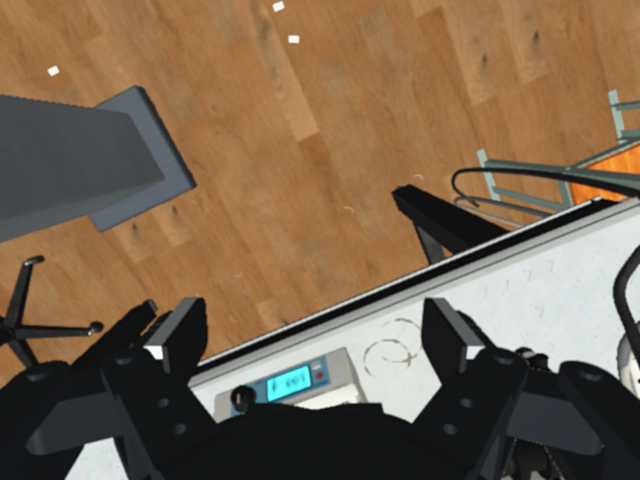

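```bash
cat > h.py <<'E'
import numpy as np, cv2
def ray(P,uv):
    q=cv2.undistortPoints(np.array([[uv]],float),P["intrinsics"],P["distortion"])[0,0]
    T=P["camera_from_world"]; R=T[:3,:3]; c=-R.T@T[:3,3]
    d=R.T@np.array([q[0],q[1],1.]); return c,d/np.linalg.norm(d)
def onz(P,uv,z):
    c,d=ray(P,uv); return c+d*(z-c[2])/d[2]
def tri(rays):
    A=np.zeros((3,3));b=np.zeros(3)
    for c,d in rays:
        M=np.eye(3)-np.outer(d,d);A+=M;b+=M@c
    p=np.linalg.solve(A,b)
    return p,[np.linalg.norm((np.eye(3)-np.outer(d,d))@(p-c)) for c,d in rays]
def proj(P,X):
    T=P["camera_from_world"]; rv,_=cv2.Rodrigues(T[:3,:3])
    return cv2.projectPoints(np.array(X,float).reshape(-1,1,3),rv,T[:3,3],P["intrinsics"],P["distortion"])[0][:,0]
E
python3 - <<'E'
from cell import r
from h import *
T=cv2.imread("pics/top0.png");S=cv2.imread("pics/scene0.png")
a=cv2.resize(T[240:340,220:400],None,fx=4,fy=4,interpolation=cv2.INTER_CUBIC)
cv2.imwrite("pics/a.png",a)
cv2.imwrite("pics/a2.png",cv2.resize(T[240:340,410:490],None,fx=6,fy=6,interpolation=cv2.INTER_CUBIC))
cv2.imwrite("pics/b.png",cv2.resize(S[200:320,220:380],None,fx=5,fy=5,interpolation=cv2.INTER_CUBIC))
cv2.imwrite("pics/b2.png",cv2.resize(S[290:390,380:470],None,fx=6,fy=6,interpolation=cv2.INTER_CUBIC))
P=r.camera_params("top");print(np.linalg.inv(P["camera_from_world"])[:3,3])
for uv in [(283,279),(440,311),(460,257)]: print(onz(P,uv,75))
E
```

```text
[ 554.95835261    1.18953824 1004.30112696]
[538.4433287   71.14989494  75.        ]
[ 475.05323629 -222.44957      75.        ]
[ 575.85519216 -262.42366465   75.        ]
```

View pics/a.png

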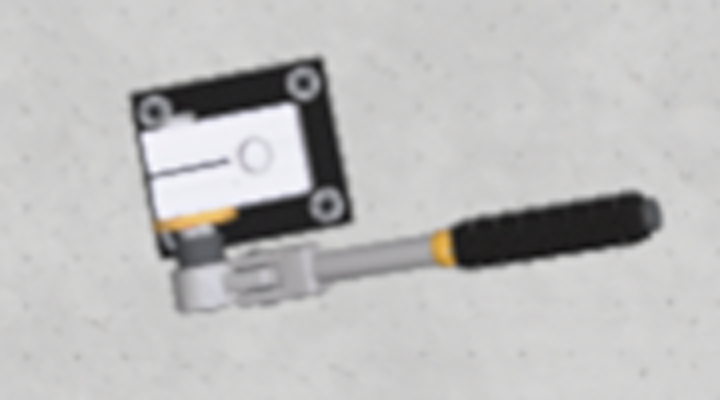

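View pics/a2.png

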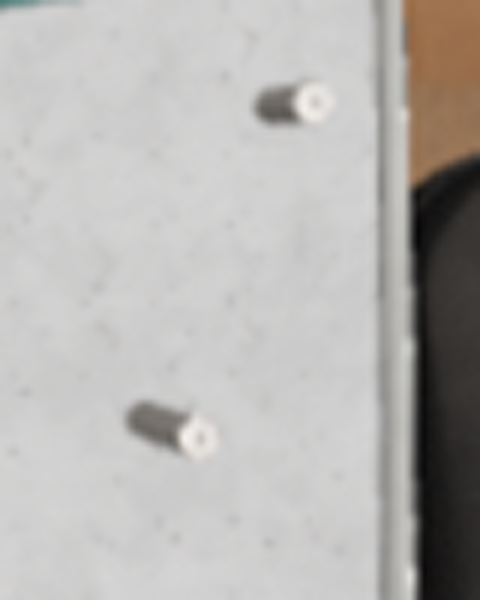

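View pics/b.png

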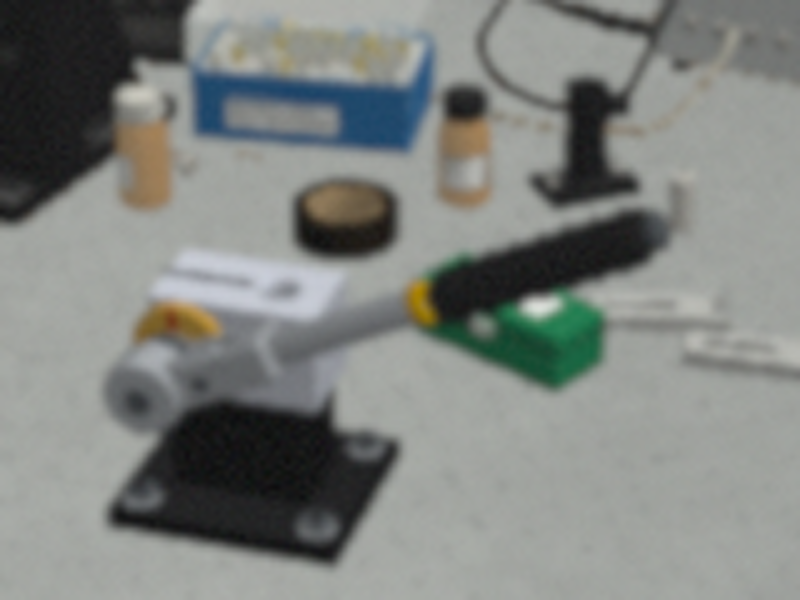

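View pics/b2.png

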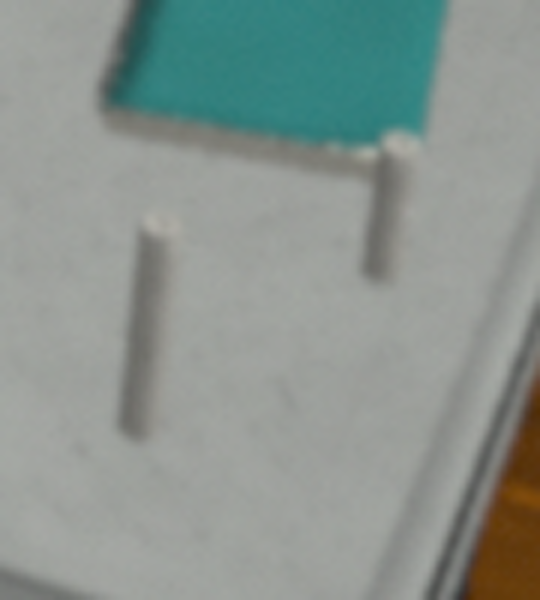

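```bash
cat >> h.py <<'E'
def un(u,v,s,ox,oy): return ((u+.5)/s-.5+ox,(v+.5)/s-.5+oy)
E
python3 - <<'E'
from cell import r
from h import *
T=r.camera_params("top");S=r.camera_params("scene")
def t(n,a,b): print(n,*[np.round(x,1) for x in tri([ray(T,a),ray(S,b)])])
A=lambda u,v:un(u,v,4,220,240);A2=lambda u,v:un(u,v,6,410,240)
B=lambda u,v:un(u,v,5,220,200);B2=lambda u,v:un(u,v,6,380,290)
t("post2 top",A2(199,438),B2(161,224)); t("post1 top",A2(316,103),B2(403,140))
print("post2 bottom scene", onz(S,B2(133,433),0), onz(T,A2(140,417),0))
t("bore",A(255,155),B(283,289))
t("handle end",A(655,215),B(655,230))
t("yellow ring",A(440,248),B(422,303))
for n,c in dict(fl=(133,93),fr=(322,58),nr=(352,220),nl=(162,257)).items(): print("foot",n,onz(T,A(*c),10))
for n,c in dict(fr=(299,102),nr=(310,193),nl=(155,220),fl=(143,132)).items(): print("head",n,onz(T,A(*c),100))
print("bore z100",onz(T,A(255,155),100),onz(S,B(283,289),100))
# vial
print("vialW base",onz(S,B(145,205),0))
E
```

```text
post2 top [ 472.3 -227.8   76.4] [0.6 0.6]
post1 top [ 577.1 -273.9   53.1] [0.9 0.9]
post2 bottom scene [ 471.8490007 -227.309591     0.       ] [ 472.74140795 -226.01062299    0.        ]
bore [540.5  67.6 100.9] [1. 1.]
handle end [ 514.8 -102.6  182. ] [0.1 0.1]
yellow ring [500.1 -15.9 137.1] [1.6 1.6]
foot fl [570.14330307 136.43367997  10.        ]
foot fr [586.73690309  41.27968764  10.        ]
foot nr [505.64118993  27.05317353  10.        ]
foot nl [487.87451418 122.4086553   10.        ]
head fr [563.93495427  48.31159144 100.        ]
head nr [522.53097667  43.68353448 100.        ]
head nl [510.80583858 114.50077956 100.        ]
head fl [550.93300859 119.70970283 100.        ]
bore z100 [540.0182839   68.57422994 100.        ] [542.36157926  67.48403901 100.        ]
vialW base [735.27096416 265.63474778   0.        ]
```

Call:
servo_tool(xyz=[[0, 0, 0], [0, 0, 0], [0, 0, 0], [0, 0, 0], [0, 0, 0], [0, 0, 0], [0.005, 0, -0.0585], [0.005, 0, -0.0585], [0.005, 0, -0.0585], [0.005, 0, -0.0585], [0.005, 0, -0.0585], [0.005, 0, -0.0585], [0.005, 0, -0.0585], [0.005, 0, -0.0585], [0.005, 0, -0.0585], [0.005, 0, -0.0585], [0.005, 0, -0.0585], [0.005, 0, -0.0585], [0.005, 0, -0.0585], [0.005, 0, -0.0585]], dr=[[0, 0.161, 0], [0, 0.161, 0], [0, 0.161, 0], [0, 0.161, 0], [0, 0.161, 0], [0, 0.161, 0], [0, 0, 0], [0, 0, 0], [0, 0, 0], [0, 0, 0], [0, 0, 0], [0, 0, 0], [0, 0, 0], [0, 0, 0], [0, 0, 0], [0, 0, 0], [0, 0, 0], [0, 0, 0], [0, 0, 0], [0, 0, 0]], gripper=0.3)

```text
clock: 2.65
eef_pos: [471.6, -229.0, 248.1]
ee_rot: [-90.0, -0.0, 9.9]
ft_force: [1.3, 0.0, 0.5]
finger_gap: 59.8
```

Call:
servo_tool(xyz=[[0, 0.03, 0.001], [0, 0.03, 0], [0, 0.03, 0], [0, 0, 0]], dr=[[0, 0, 0], [0, 0, 0], [0, 0, 0], [0, 0, 0]])

```text
clock: 3.15
eef_pos: [468.9, -224.8, 155.5]
ee_rot: [-89.7, 0.3, 9.9]
ft_force: [0.1, -0.4, -0.4]
finger_gap: 60.2
```

```bash
cat > look.py <<'E'
import sys,pickle
from cell import r
import cv2
s=r.sense();P=r.camera_params("wrist");im=r.get_image("wrist");n=sys.argv[1]
cv2.imwrite(f"pics/{n}.png",im);pickle.dump((P,s),open(f"{n}.pkl","wb"))
import numpy as np
print(s["clock"],np.round(s["eef_pos"],1),np.round(s["ee_rot"],2),np.round(s["ft_force"],2),s["finger_gap"])
E
python3 look.py w1
```

```text
3.15 [ 468.9 -224.8  155.5] [-89.74   0.31   9.9 ] [ 0.09 -0.41 -0.42] 60.169329646920325
```

View pics/w1.png

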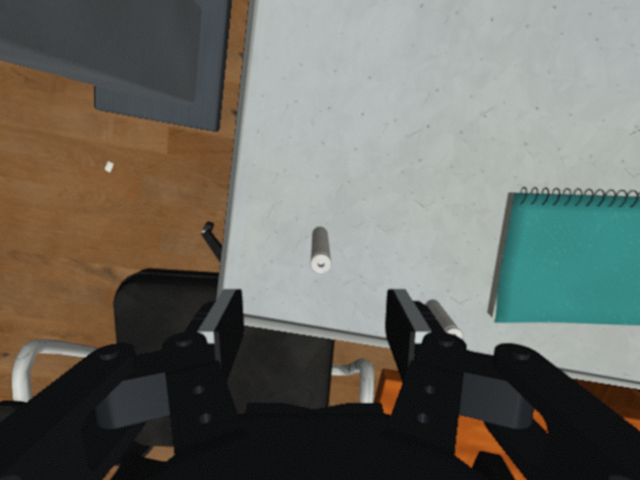

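Run:
```python
from h import *
import pickle
P,s=pickle.load(open("w1.pkl","rb"))
print(onz(P,(320,264),75),onz(P,(319,229),0)); print(np.linalg.inv(P["camera_from_world"])[:3,3])
im=cv2.imread("pics/w1.png");cv2.imwrite("pics/w1c.png",cv2.resize(im[215:285,290:350],None,fx=8,fy=8))
```

```text
[ 473.20956684 -228.44849628   75.        ] [ 472.59439765 -224.69493245    0.        ]
[ 458.31320564 -158.26787957  281.63638279]
```

Call:
servo_tool(xyz=[[0, 0.025, 0], [0, 0, 0]], dr=[[0, 0, 0], [0, 0, 0]])

```text
clock: 3.45
eef_pos: [470.9, -225.8, 133.3]
ee_rot: [-89.9, 0.1, 9.9]
ft_force: [-0.2, -0.6, 0.5]
finger_gap: 59.5
```

```bash
python3 look.py w2
```

```text
3.45 [ 470.9 -225.8  133.3] [-8.994e+01  7.000e-02  9.920e+00] [-0.22 -0.61  0.48] 59.465982184283966
```

View pics/w2.png

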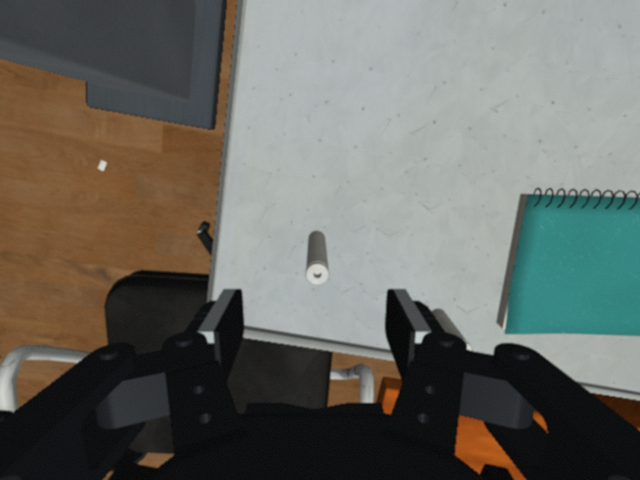

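View pics/w1c.png

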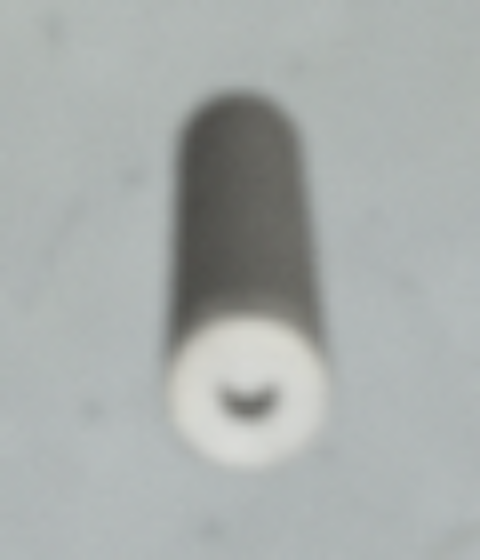

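Call:
servo_tool(xyz=[[0, 0, 0], [0, 0, 0]], dr=[[0, 0, 0], [0, 0, 0]])

```text
clock: 3.75
eef_pos: [472.2, -226.6, 134.6]
ee_rot: [-90.1, -0.1, 9.9]
ft_force: [0.4, -0.1, 0.4]
finger_gap: 59.9
```

```bash
python3 look.py w3
python3 - <<'E'
from h import *
import pickle
im=cv2.imread("pics/w3.png");g=cv2.cvtColor(im,6)
m=((g>205)).astype(np.uint8);m[:,:290]=0;m[:,350:]=0;m[:240]=0;m[300:]=0
n,l,st,c=cv2.connectedComponentsWithStats(m);print(st,c)
cv2.imwrite("pics/w3c.png",cv2.resize(im[215:295,290:350],None,fx=7,fy=7))
P,s=pickle.load(open("w3.pkl","rb"));P2,_=pickle.load(open("w2.pkl","rb"));P1,_=pickle.load(open("w1.pkl","rb"))
print(onz(P2,(317,273),75))
for k in range(1,n):
    print(onz(P,c[k],75)); print(tri([ray(P,c[k]),ray(P1,(320.9,263.7))]))
print(tri([ray(P2,(317,273)),ray(P1,(320.9,263.7))]))
E
```

```text
3.75 [ 472.2 -226.6  134.6] [-90.09  -0.11   9.92] [ 0.43 -0.1   0.42] 59.941097735046114
[[     0      0    640    480 307050]
 [   312    263     12     15     87]
 [   306    267     12     14     63]] [[319.50231233 239.48457906]
 [318.06896552 268.06896552]
 [310.20634921 275.20634921]]
[ 473.21252444 -227.4672596    75.        ]
[ 474.8522862  -225.93364978   75.        ]
(array([ 481.93317111, -262.19543651,  -25.85065471]), [np.float64(0.7060259156030906), np.float64(0.706025915603065)])
[ 471.30580619 -230.78908233   75.        ]
(array([ 468.01559724, -204.96616604,  142.79217205]), [np.float64(0.6869267709843793), np.float64(0.6869267709844002)])
(array([ 474.90519596, -234.74337572,   55.50043358]), [np.float64(0.26241424367227484), np.float64(0.26241424367233657)])
```

View pics/w3c.png

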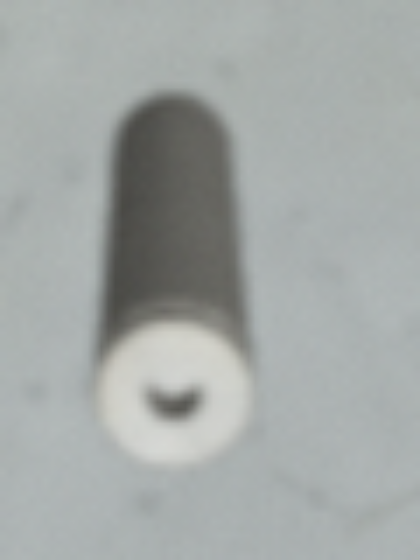

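Call:
servo_tool(xyz=[[0.0006, 0.02, -0.0015], [0, 0.02, 0], [0, 0.02, 0], [0, 0.012, 0], [0, 0.0, 0], [0, 0, 0]], dr=[[0, 0, 0], [0, 0, 0], [0, 0, 0], [0, 0, 0], [0, 0, 0], [0, 0, 0]])

```text
clock: 4.55
eef_pos: [472.8, -227.9, 62.0]
ee_rot: [-90.1, -0.1, 9.9]
ft_force: [0.3, -0.1, 0.7]
finger_gap: 59.7
```

```bash
python3 look.py w4
```

```text
4.55 [ 472.8 -227.9   62. ] [-9.005e+01 -6.000e-02  9.910e+00] [ 0.32 -0.06  0.7 ] 59.73047761291837
```

View pics/w4.png

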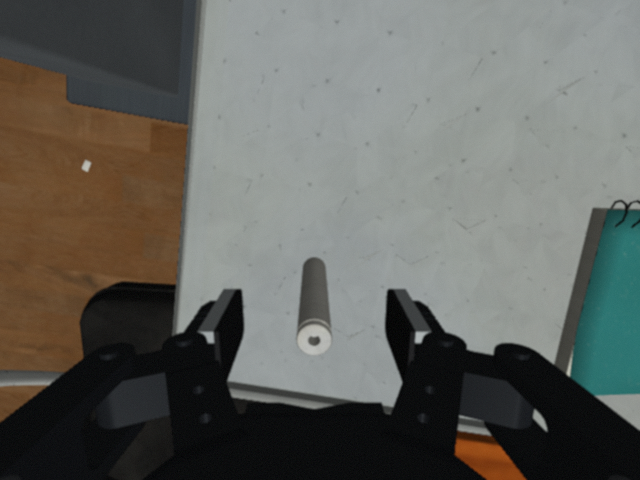

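Call:
servo_tool(xyz=[[0, 0, 0], [0, 0, 0], [0, 0, 0], [0, 0, 0], [0, 0, 0], [0, 0, 0]], dr=[[0, 0, 0], [0, 0, 0], [0, 0, 0], [0, 0, 0], [0, 0, 0], [0, 0, 0]], gripper=1.0, grip_force=60)

```text
clock: 5.35
eef_pos: [472.5, -227.7, 61.7]
ee_rot: [-90.0, -0.0, 9.9]
ft_force: [-0.3, 0.9, 5.1]
finger_gap: 10.6
```

```bash
python3 look.py w5
```

```text
5.35 [ 472.5 -227.7   61.7] [-9.003e+01 -3.000e-02  9.910e+00] [-0.25  0.92  5.1 ] 10.5937209950448
```

View pics/w5.png

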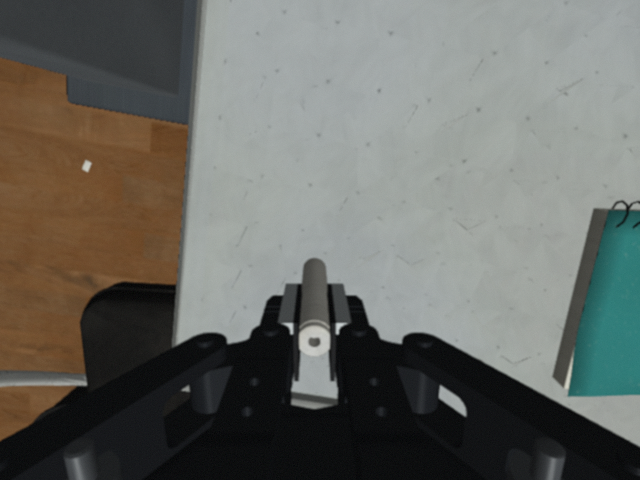

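Call:
servo_tool(xyz=[[0, -0.02, 0], [0, -0.05, 0], [0, -0.05, 0], [0, -0.05, 0], [0, -0.05, 0], [0, 0, 0], [0.01, 0, 0.0233], [0.0197, 0, 0.0467], [0.0197, 0, 0.0467], [0.0197, 0, 0.0467], [0.0197, 0, 0.0467], [0.0197, 0, 0.0467], [0.01, 0, 0.0233], [0, 0, 0], [0, 0, 0], [0, 0, 0]], dr=[[0, 0, 0], [0, 0, 0], [0, 0, 0], [0, 0, 0], [0, 0, 0], [0, 0, 0], [0, 0, 0], [0, 0, 0], [0, 0, 0], [0, 0, 0], [0, 0, 0], [0, 0, 0], [0, 0, 0], [0, 0, 0], [0, 0, 0], [0, 0, 0]])

```text
clock: 7.4
eef_pos: [540.2, 67.7, 280.5]
ee_rot: [-90.0, 0.1, 9.8]
ft_force: [0.4, 0.1, -1.3]
finger_gap: 11.0
```

```bash
python3 look.py w6
```

```text
7.4 [540.2  67.7 280.5] [-9.001e+01  8.000e-02  9.830e+00] [ 0.44  0.12 -1.29] 11.010194691149069
```

View pics/w6.png

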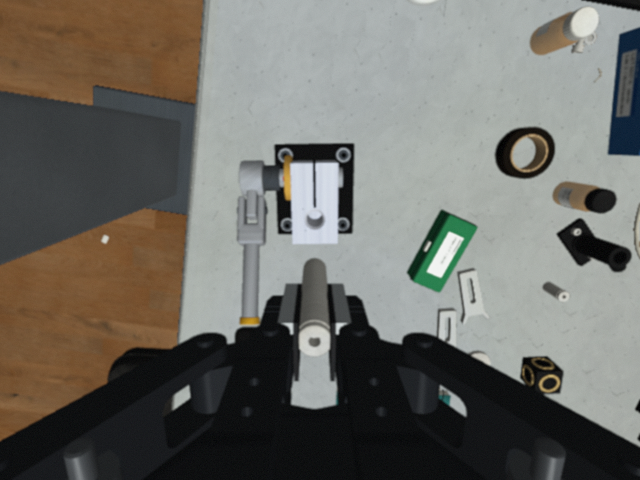

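Run:
```python
from h import *
im=cv2.imread("pics/w6.png")
cv2.imwrite("pics/w6c.png",cv2.resize(im[130:260,260:370],None,fx=5,fy=5,interpolation=cv2.INTER_CUBIC))
cv2.imwrite("pics/w6d.png",cv2.resize(im[250:370,270:360],None,fx=5,fy=5,interpolation=cv2.INTER_CUBIC))
```

```text
(no output)
```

View pics/w6c.png

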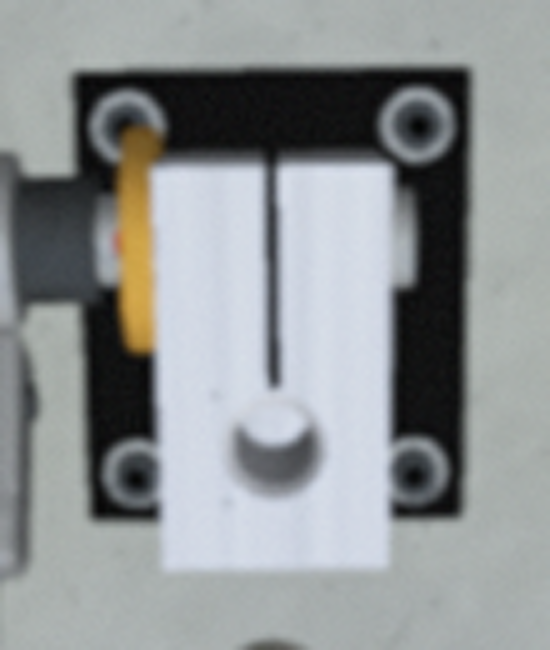

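View pics/w6d.png

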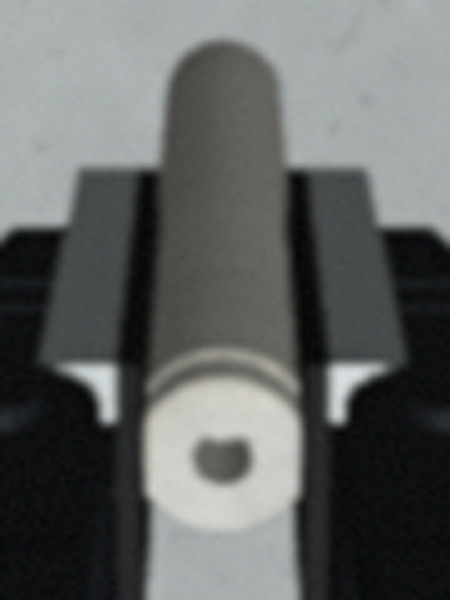

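Call:
servo_tool(xyz=[[0, 0.03, 0], [0, 0.02, 0], [0, 0.0, 0], [0, 0, 0], [0, 0, 0], [0, 0, 0]], dr=[[0, 0, 0], [0, 0, 0], [0, 0, 0], [0, 0, 0], [0, 0, 0], [0, 0, 0]])

```text
clock: 8.2
eef_pos: [541.3, 68.8, 232.3]
ee_rot: [-90.0, -0.1, 9.9]
ft_force: [0.0, -0.8, -0.5]
finger_gap: 10.9
```

```bash
python3 look.py w7
python3 - <<'E'
from h import *
im=cv2.imread("pics/w7.png")
cv2.imwrite("pics/w7c.png",cv2.resize(im[190:310,260:370],None,fx=5,fy=5,interpolation=cv2.INTER_CUBIC))
E
```

```text
8.2 [541.3  68.8 232.3] [-90.01  -0.1    9.91] [ 0.05 -0.75 -0.47] 10.885816132710588
```

View pics/w7c.png

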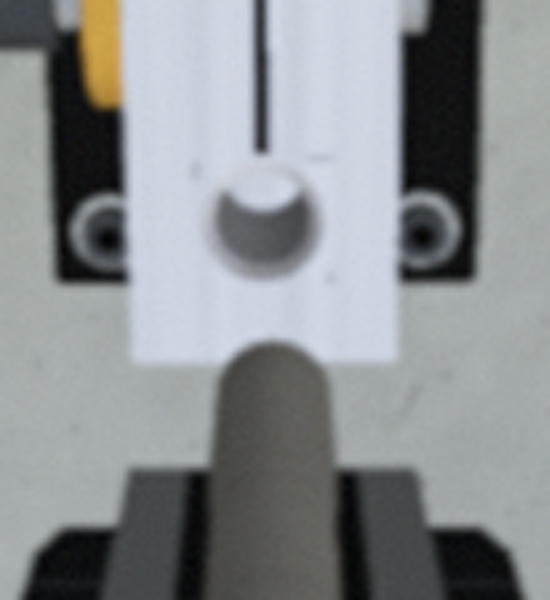

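Run:
```python
from h import *
import pickle
P6,s6=pickle.load(open("w6.pkl","rb"));P7,s7=pickle.load(open("w7.pkl","rb"))
a=un(276,447,5,260,130);b=un(265,222,5,260,190)
print("bore",tri([ray(P6,a),ray(P7,b)]),onz(P6,a,100),onz(P7,b,100))
print("top6",onz(P6,un(222,455,5,270,250),280.5+13.3)-s6["eef_pos"])
# bottom: far edge of silhouette
for P,s,e in [(P6,s6,un(223,40,5,270,250)),(P7,s7,un(274,342,5,260,190))]:
    p=onz(P,e,s["eef_pos"][2]-61.7); y=np.array([-np.sin(.1719),np.cos(.1719),0])
    print("bot",p-6.35*y,p-6.35*y-s["eef_pos"])
```

```text
bore (array([540.82365683,  69.73502609, 101.58992747]), [np.float64(0.00087370134864262), np.float64(0.00087370134835354)]) [540.88566128  69.39576426 100.        ] [540.89156325  69.32563757 100.        ]
top6 [ 0.41663987 -0.24302959 13.26806692]
bot [540.7714091   67.07080469 218.83193308] [  0.56118463  -0.64946477 -61.7       ]
bot [542.22093961  67.95695302 170.58666448] [  0.90596287  -0.85000809 -61.7       ]
```

Call:
servo_tool(xyz=[[-0.0009, 0.03, 0.0015], [0, 0.025, 0], [0, 0.005, 0], [0, 0, 0], [0, 0, 0], [0, 0, 0]], dr=[[0, 0, 0], [0, 0, 0], [0, 0, 0], [0, 0, 0], [0, 0, 0], [0, 0, 0]])

```text
clock: 9.0
eef_pos: [540.4, 70.2, 172.5]
ee_rot: [-90.0, -0.1, 9.9]
ft_force: [0.3, 0.0, -1.3]
finger_gap: 11.0
```

```bash
python3 look.py w8
python3 - <<'E'
from h import *
im=cv2.imread("pics/w8.png")
cv2.imwrite("pics/w8c.png",cv2.resize(im[200:360,250:380],None,fx=4,fy=4,interpolation=cv2.INTER_CUBIC))
E
```

```text
9.0 [540.4  70.2 172.5] [-90.02  -0.13   9.91] [ 0.29  0.04 -1.33] 10.968681243383775
```

View pics/w8c.png

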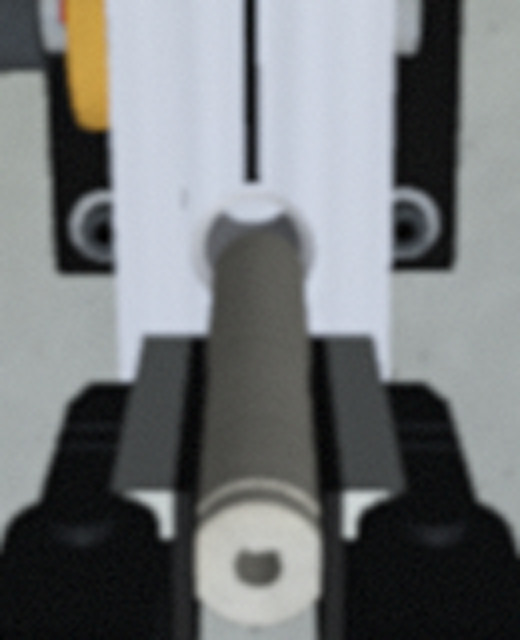

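Run:
```python
from h import *
import pickle
P,s=pickle.load(open("w8.pkl","rb"))
y=np.array([-np.sin(.1719),np.cos(.1719),0]);x=np.array([y[1],-y[0],0])
b=onz(P,un(254,243,4,250,200),100); l=onz(P,un(193,245,4,250,200),100);rr=onz(P,un(315,245,4,250,200),100);t=onz(P,un(254,183,4,250,200),100)
print(b,np.linalg.norm(l-rr),"from far edge",t-9.25*y)
p=onz(P,un(259,226,4,250,200),s["eef_pos"][2]-61.7)-6.35*y
print(p,(b-p)@x,(b-p)@y,(t-9.25*y-p)@y)
```

```text
[540.44998116  70.49936828 100.        ] 17.79106750533242 from far edge [540.4781794  70.3711093 100.       ]
[541.15975515  70.4084049  110.77236806] -0.6837533092627569 0.21103286336741234 0.0798407818197688
```

Call:
servo_tool(xyz=[[-0.0007, 0.004, 0], [0, 0.005, 0], [0, 0.005, 0], [0, 0.005, 0], [0, 0, 0]], dr=[[0, 0, 0], [0, 0, 0], [0, 0, 0], [0, 0, 0], [0, 0, 0]])

```text
clock: 9.68
eef_pos: [538.9, 69.9, 151.7]
ee_rot: [-90.0, 0.0, 9.9]
ft_force: [0.1, 0.7, -1.3]
finger_gap: 10.7
```

Call:
servo_tool(xyz=[[0, 0.005, 0], [0, 0.005, 0], [0, 0.005, 0], [0, 0.005, 0], [0, 0.003, 0], [0, 0, 0]], dr=[[0, 0, 0], [0, 0, 0], [0, 0, 0], [0, 0, 0], [0, 0, 0], [0, 0, 0]])

```text
clock: 10.42
eef_pos: [538.9, 70.0, 129.0]
ee_rot: [-90.0, 0.0, 9.9]
ft_force: [0.8, -0.2, -1.7]
finger_gap: 11.2
```

Call:
servo_tool(xyz=[[0, 0.001, 0], [0, 0.001, 0], [0, 0.001, 0], [0, 0.0005, 0], [0, 0.0005, 0], [0, 0, 0]], dr=[[0, 0, 0], [0, 0, 0], [0, 0, 0], [0, 0, 0], [0, 0, 0], [0, 0, 0]])

```text
clock: 11.18
eef_pos: [539.0, 70.0, 125.8]
ee_rot: [-90.0, -0.0, 9.9]
ft_force: [-1.0, -0.1, 3.1]
finger_gap: 11.1
```

Call:
servo_tool(xyz=[[0, 0, 0], [0, 0, 0], [0, 0, 0], [0, 0, 0], [0, -0.01, 0], [0, -0.03, 0], [0, -0.04, 0], [0, -0.05, 0], [0, -0.04, 0], [0, 0, 0], [0, 0, 0], [0, 0, 0], [0, 0, 0]], dr=[[0, 0, 0], [0, 0, 0], [0, 0, 0], [0, 0, 0], [0, 0, 0], [0, 0, 0], [0, 0, 0], [0, 0, 0], [0, 0, 0], [0, 0, 0], [0, 0, 0], [0, 0, 0], [0, 0, 0]], gripper=0.65)

```text
clock: 12.8
eef_pos: [538.1, 70.0, 293.7]
ee_rot: [-90.0, 0.2, 9.9]
ft_force: [0.4, 0.2, -0.7]
finger_gap: 30.0
```

```bash
python3 look.py w9
python3 - <<'E'
from h import *
from cell import r
im=cv2.imread("pics/w9.png")
cv2.imwrite("pics/w9c.png",im[100:400,150:450].repeat(2,0).repeat(2,1))
S=r.get_image("scene");cv2.imwrite("pics/s9.png",S);cv2.imwrite("pics/s9c.png",cv2.resize(S[200:320,220:380],None,fx=5,fy=5,interpolation=cv2.INTER_CUBIC))
T=r.get_image("top");cv2.imwrite("pics/t9.png",T)
E
```

```text
12.8 [538.1  70.  293.7] [-89.98   0.17   9.91] [ 0.45  0.21 -0.66] 29.957088322640672
```

View pics/w9c.png

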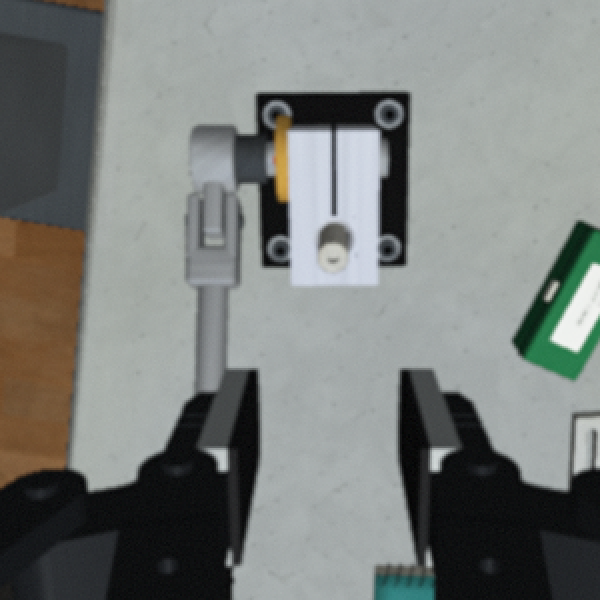

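View pics/s9c.png

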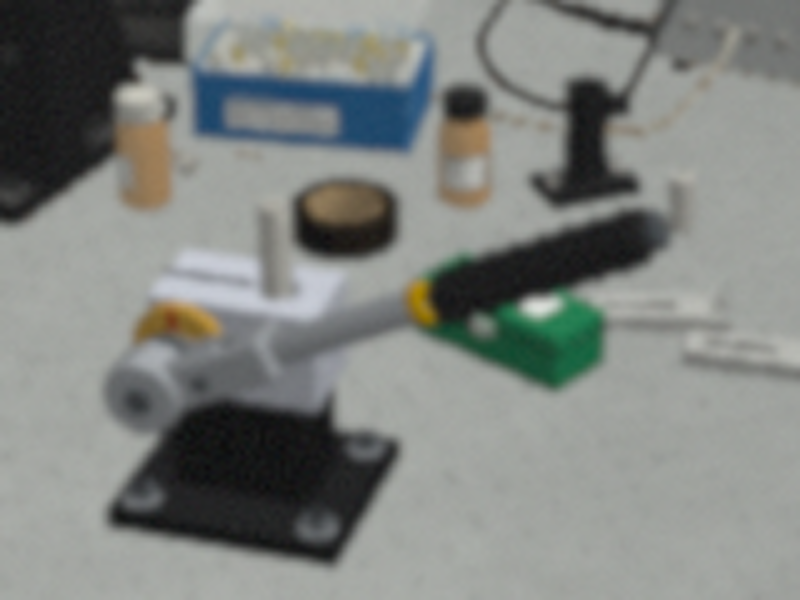

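Call:
servo_tool(xyz=[[-0.0134, 0, -0.0237], [-0.0134, 0, -0.0237], [-0.0134, 0, -0.0237], [-0.0134, 0, -0.0237], [0, 0.02, 0], [0, 0.02, 0], [0, 0.02, 0], [0, 0, 0], [0, 0, 0], [0, 0, 0], [0, 0, 0]], dr=[[0, 0, 0], [0, 0, 0], [0, 0, 0], [0, 0, 0], [-0.158, 0, 0], [-0.158, 0, 0], [-0.158, 0, 0], [0, 0, 0], [0, 0, 0], [0, 0, 0], [0, 0, 0]], gripper=1.0, grip_force=60)

```text
clock: 14.32
eef_pos: [504.8, -42.5, 237.8]
ee_rot: [-117.1, -0.1, 9.8]
ft_force: [-0.9, -0.6, -1.3]
finger_gap: -0.2
```

```bash
python3 look.py w10
python3 - <<'E'
from h import *
from cell import r
import pickle
S=r.get_image("scene");cv2.imwrite("pics/s10c.png",cv2.resize(S[170:320,220:380],None,fx=5,fy=5,interpolation=cv2.INTER_CUBIC))
P,_=pickle.load(open("w9.pkl","rb"))
print("post top",tri([ray(P,(316.5,227.2)),ray(r.camera_params("scene"),un(269,203,5,220,200))]))
E
```

```text
14.325 [504.8 -42.5 237.8] [-117.14   -0.14    9.82] [-0.93 -0.6  -1.32] -0.15565608473511203
post top (array([539.8539444 ,  70.91367164, 139.13107436]), [np.float64(0.1025242558230246), np.float64(0.10252425582310722)])
```

View pics/w10.png

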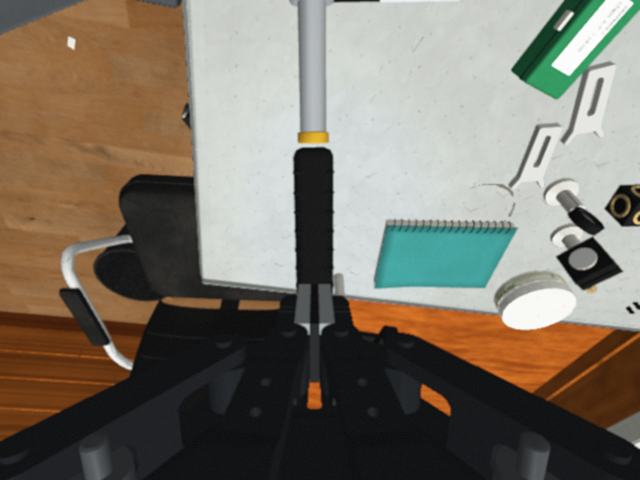

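View pics/s10c.png

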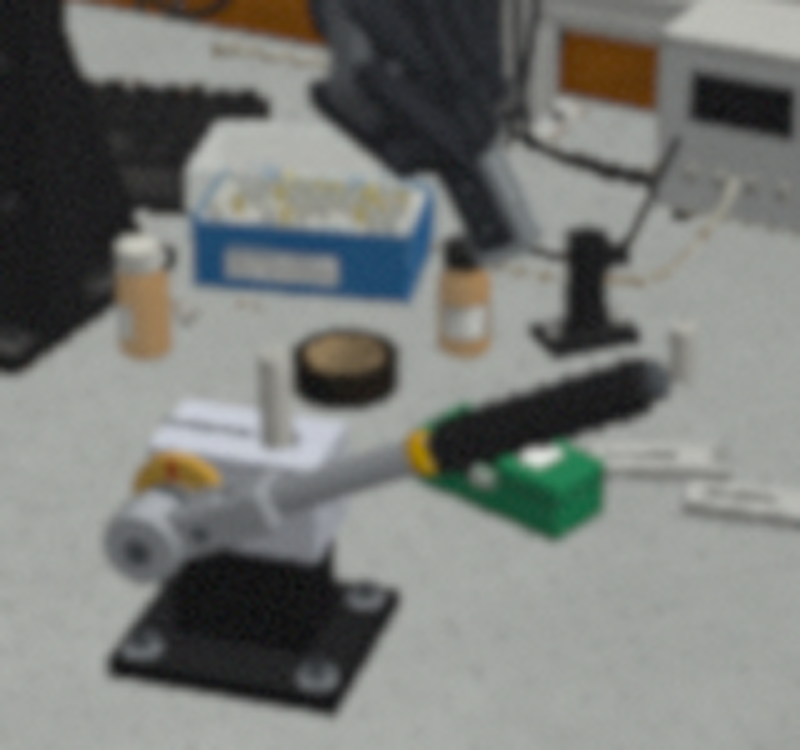

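Call:
servo_tool(xyz=[[-0.001, 0.01, 0.01], [0, 0.015, 0.01], [0, 0.015, 0], [0, 0.004, 0], [0, 0.002, 0], [0, 0, 0], [0, 0, 0]], dr=[[0, 0, 0], [0, 0, 0], [0, 0, 0], [0, 0, 0], [0, 0, 0], [0, 0, 0], [0, 0, 0]])

```text
clock: 15.3
eef_pos: [504.0, -45.1, 187.0]
ee_rot: [-117.2, -0.1, 9.9]
ft_force: [-0.2, 0.6, 1.0]
finger_gap: 0.2
```

```bash
python3 look.py w11
cat > hf.py <<'E'
import sys,numpy as np
from cell import r
s=r.sense();p=s["eef_pos"];a=np.deg2rad(9.8)
y=np.array([-np.sin(a),np.cos(a),0]);x=np.array([np.cos(a),np.sin(a),0]);o=np.array([480,93.6,80.])
v=p-o;S=-v@y;Z=v[2];rho=np.hypot(S,Z)
# angle assuming TCP normal offset 26 above axis line
th=np.arctan2(Z,S)-np.arcsin(26/rho)
t=np.deg2rad(-s["ee_rot"][0]-90);n=np.array([0,0,0])+y*np.sin(t)+np.array([0,0,np.cos(t)])
print("clock %.2f lat %.1f S %.1f Z %.1f rho_along %.1f th_handle %.2f tilt %.2f  F %s Fn %.2f"%(s["clock"],v@x,S,Z,np.sqrt(rho**2-26**2),np.degrees(th),np.degrees(t),np.round(s["ft_force"],2),s["ft_force"]@n))
E
python3 hf.py
```

```text
15.3 [504.  -45.1 187. ] [-1.1717e+02 -7.0000e-02  9.9100e+00] [-0.18  0.63  1.03] 0.2072576619544615
clock 15.35 lat 0.0 S 140.7 Z 107.0 rho_along 174.8 th_handle 28.79 tilt 27.16  F [-0.49 -0.01  0.33] Fn 0.32
```

View pics/w11.png

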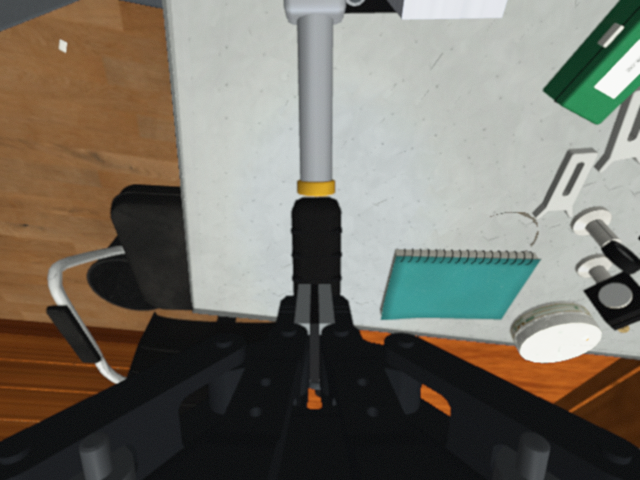

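Call:
servo_tool(xyz=[[0, 0.0025, 0], [0, 0.0025, 0], [0, 0.0035, -0.0005], [0, 0.0035, -0.0005], [0, 0.0035, -0.0005], [0, 0.0035, -0.0005]], dr=[[0, 0, 0], [0, 0, 0], [0.02, 0, 0], [0.02, 0, 0], [0.02, 0, 0], [0.02, 0, 0]])

```text
clock: 16.1
eef_pos: [505.4, -55.2, 170.1]
ee_rot: [-112.5, -0.0, 9.9]
ft_force: [-0.5, 0.9, 1.1]
finger_gap: -0.2
```

```bash
python3 hf.py; python3 look.py w12
```

```text
clock 16.10 lat -0.3 S 151.0 Z 90.1 rho_along 173.9 th_handle 22.32 tilt 22.49  F [-0.54  0.88  1.09] Fn 1.38
16.1 [505.4 -55.2 170.1] [-1.1249e+02 -2.0000e-02  9.9000e+00] [-0.54  0.88  1.09] -0.17663597281102028
```

View pics/w12.png

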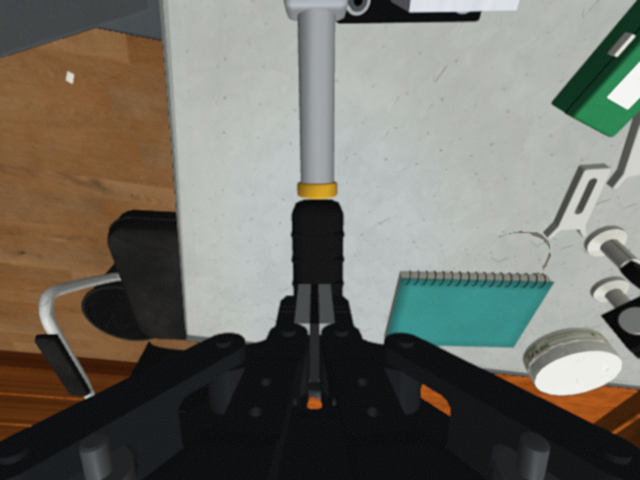

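Call:
servo_tool(xyz=[[0, 0.0035, -0.0005], [0, 0.0035, -0.0005], [0, 0.0035, -0.0005], [0, 0.0035, -0.0005]], dr=[[0.02, 0, 0], [0.02, 0, 0], [0.02, 0, 0], [0.02, 0, 0]])

```text
clock: 16.65
eef_pos: [506.6, -62.1, 157.7]
ee_rot: [-107.9, -0.0, 9.9]
ft_force: [-0.5, -0.5, 1.5]
finger_gap: 0.2
```

```bash
python3 hf.py
```

```text
clock 16.65 lat -0.3 S 157.9 Z 77.7 rho_along 174.1 th_handle 17.71 tilt 17.93  F [-0.52 -0.47  1.53] Fn 1.34
```

Now in the range where it can tighten: shorter steps.

Call:
servo_tool(xyz=[[0, 0.0026, -0.0004], [0, 0.0026, -0.0004], [0, 0.0026, -0.0004]], dr=[[0.015, 0, 0], [0.015, 0, 0], [0.015, 0, 0]])

```text
clock: 17.02
eef_pos: [507.2, -65.4, 150.7]
ee_rot: [-105.4, -0.0, 9.9]
ft_force: [0.3, -0.0, 0.5]
finger_gap: 0.1
```

```bash
python3 hf.py
```

```text
clock 17.02 lat -0.3 S 161.3 Z 70.7 rho_along 174.1 th_handle 15.17 tilt 15.37  F [ 0.3  -0.04  0.49] Fn 0.45
```

Call:
servo_tool(xyz=[[0, 0.0026, -0.0004], [0, 0.0026, -0.0004]], dr=[[0.015, 0, 0], [0.015, 0, 0]])

```text
clock: 17.27
eef_pos: [507.5, -67.3, 145.8]
ee_rot: [-103.6, -0.0, 9.9]
ft_force: [0.4, -0.4, 1.0]
finger_gap: 0.1
```

```bash
python3 hf.py
```

```text
clock 17.27 lat -0.3 S 163.3 Z 65.8 rho_along 174.1 th_handle 13.45 tilt 13.64  F [ 0.41 -0.35  1.  ] Fn 0.88
```

Call:
servo_tool(xyz=[[0, 0.0026, -0.0004], [0, 0.0026, -0.0004]], dr=[[0.015, 0, 0], [0.015, 0, 0]])

```text
clock: 17.52
eef_pos: [507.8, -69.2, 140.9]
ee_rot: [-101.9, -0.0, 9.9]
ft_force: [0.1, 0.3, 1.5]
finger_gap: -0.2
```

```bash
python3 hf.py
```

```text
clock 17.52 lat -0.3 S 165.2 Z 60.9 rho_along 174.1 th_handle 11.74 tilt 11.91  F [0.09 0.28 1.49] Fn 1.52
```

Call:
servo_tool(xyz=[[0, 0.0026, -0.0004], [0, 0.0026, -0.0004]], dr=[[0.015, 0, 0], [0.015, 0, 0]])

```text
clock: 17.77
eef_pos: [508.1, -71.0, 135.9]
ee_rot: [-100.2, -0.0, 9.9]
ft_force: [0.3, -0.3, 1.3]
finger_gap: -0.4
```

```bash
python3 hf.py
```

```text
clock 17.77 lat -0.3 S 167.0 Z 55.9 rho_along 174.1 th_handle 10.02 tilt 10.19  F [ 0.32 -0.31  1.31] Fn 1.23
```

Call:
servo_tool(xyz=[[0, 0.0026, -0.0004], [0, 0.0026, -0.0004]], dr=[[0.015, 0, 0], [0.015, 0, 0]])

```text
clock: 18.02
eef_pos: [508.4, -72.6, 130.9]
ee_rot: [-98.5, -0.0, 9.9]
ft_force: [-0.1, 1.8, 1.8]
finger_gap: 0.4
```

```bash
python3 hf.py
```

```text
clock 18.02 lat -0.3 S 168.6 Z 50.9 rho_along 174.2 th_handle 8.31 tilt 8.46  F [-0.08  1.82  1.77] Fn 2.01
```

Call:
servo_tool(xyz=[[0, 0.0026, -0.0004], [0, 0.0026, -0.0004]], dr=[[0.015, 0, 0], [0.015, 0, 0]])

```text
clock: 18.27
eef_pos: [508.6, -74.1, 125.9]
ee_rot: [-96.7, 0.0, 9.9]
ft_force: [-0.6, 1.0, 0.9]
finger_gap: 0.0
```

```bash
python3 hf.py
```

```text
clock 18.27 lat -0.4 S 170.1 Z 45.9 rho_along 174.3 th_handle 6.61 tilt 6.75  F [-0.65  0.97  0.9 ] Fn 1.02
```

Call:
servo_tool(xyz=[[0, 0.0026, -0.0004], [0, 0.0026, -0.0004]], dr=[[0.015, 0, 0], [0.015, 0, 0]])

```text
clock: 18.52
eef_pos: [508.9, -75.6, 120.9]
ee_rot: [-95.0, 0.0, 9.9]
ft_force: [0.3, 1.7, 1.2]
finger_gap: 0.0
```

```bash
python3 hf.py
```

```text
clock 18.52 lat -0.3 S 171.6 Z 40.9 rho_along 174.5 th_handle 4.91 tilt 5.04  F [0.33 1.74 1.22] Fn 1.36
```

Call:
servo_tool(xyz=[[0, 0.0026, -0.0004], [0, 0.0026, -0.0004]], dr=[[0.015, 0, 0], [0.015, 0, 0]])

```text
clock: 18.77
eef_pos: [510.2, -76.6, 117.3]
ee_rot: [-93.3, -0.1, 9.9]
ft_force: [-2.8, 4.1, 13.3]
finger_gap: -0.2
```

```bash
python3 hf.py; python3 look.py w13
python3 - <<'E'
from cell import r
import cv2
S=r.get_image("scene");cv2.imwrite("pics/s13c.png",cv2.resize(S[170:320,220:380],None,fx=5,fy=5,interpolation=cv2.INTER_CUBIC))
E
```

```text
clock 18.77 lat 0.8 S 172.8 Z 37.3 rho_along 174.9 th_handle 3.71 tilt 3.32  F [-2.81  4.14 13.31] Fn 13.55
18.775 [510.2 -76.6 117.3] [-93.32  -0.12   9.89] [-2.81  4.14 13.31] -0.15272273346410936
```

View pics/s13c.png

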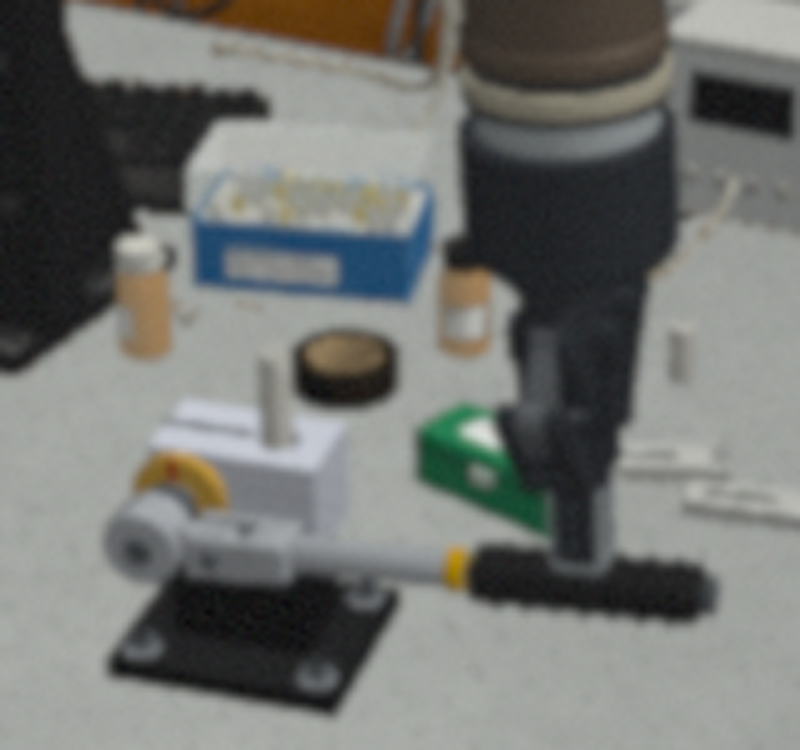

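```bash
python3 hf.py
```

```text
clock 18.88 lat 0.8 S 172.8 Z 37.4 rho_along 174.9 th_handle 3.74 tilt 3.31  F [-1.44  4.13  8.73] Fn 8.97
```

Call:
servo_tool(xyz=[[0, 0.0006, 0], [0, 0.0006, 0]], dr=[[0.003, 0, 0], [0.003, 0, 0]])

```text
clock: 19.12
eef_pos: [510.7, -76.7, 116.9]
ee_rot: [-93.0, -0.2, 9.9]
ft_force: [-2.4, 3.3, 13.9]
finger_gap: -0.3
```

```bash
python3 hf.py
```

```text
clock 19.12 lat 1.3 S 173.0 Z 36.9 rho_along 175.0 th_handle 3.60 tilt 3.02  F [-2.42  3.29 13.88] Fn 14.05
```

Call:
servo_tool(xyz=[[0, 0, 0]], dr=[[0, 0, 0]])

```text
clock: 19.25
eef_pos: [510.6, -76.7, 116.9]
ee_rot: [-93.0, -0.2, 9.9]
ft_force: [-2.0, 3.9, 11.8]
finger_gap: -0.1
```

```bash
python3 hf.py; python3 look.py w14
```

```text
clock 19.25 lat 1.2 S 173.0 Z 36.9 rho_along 175.0 th_handle 3.60 tilt 3.02  F [-1.96  3.93 11.78] Fn 11.99
19.25 [510.6 -76.7 116.9] [-93.02  -0.16   9.9 ] [-1.96  3.93 11.78] -0.05062015634991501
```

View pics/w14.png

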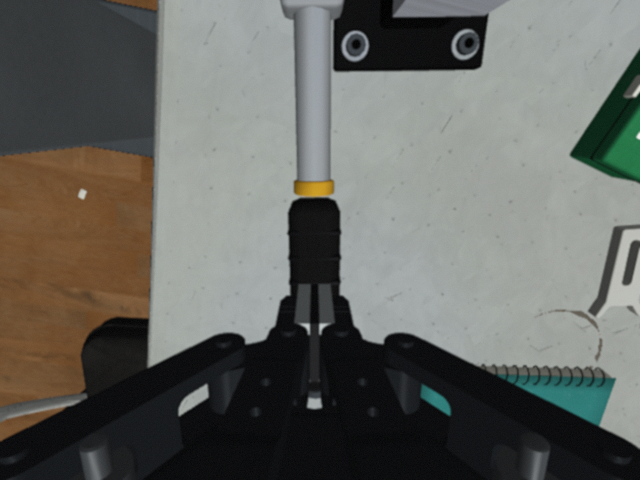

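Call:
servo_tool(xyz=[[0, 0.0003, 0], [0, 0, 0]], dr=[[0.002, 0, 0], [0, 0, 0]])

```text
clock: 19.55
eef_pos: [510.7, -76.7, 116.7]
ee_rot: [-92.9, -0.2, 9.9]
ft_force: [-3.2, 2.4, 12.6]
finger_gap: 0.3
```

```bash
python3 hf.py
```

```text
clock 19.55 lat 1.3 S 173.1 Z 36.7 rho_along 175.0 th_handle 3.54 tilt 2.92  F [-3.2   2.36 12.58] Fn 12.71
```

Call:
servo_tool(xyz=[[0, 0.0003, 0], [0, 0, 0]], dr=[[0.002, 0, 0], [0, 0, 0]])

```text
clock: 19.8
eef_pos: [510.7, -76.8, 116.4]
ee_rot: [-92.8, -0.2, 9.9]
ft_force: [-2.9, 3.8, 12.2]
finger_gap: 0.1
```

```bash
python3 hf.py
```

```text
clock 19.80 lat 1.2 S 173.1 Z 36.4 rho_along 175.0 th_handle 3.43 tilt 2.81  F [-2.85  3.77 12.17] Fn 12.36
```

Call:
servo_tool(xyz=[[0, 0.0005, 0], [0, 0.0005, 0]], dr=[[0.003, 0, 0], [0.003, 0, 0]])

```text
clock: 20.05
eef_pos: [510.7, -77.0, 115.4]
ee_rot: [-92.5, -0.2, 9.9]
ft_force: [-1.8, 1.5, 12.5]
finger_gap: -0.3
```

```bash
python3 hf.py
```

```text
clock 20.05 lat 1.2 S 173.3 Z 35.4 rho_along 175.0 th_handle 3.10 tilt 2.48  F [-1.82  1.51 12.48] Fn 12.55
```

Run:
```python
from cell import r
import cv2,numpy as np
S=r.get_image("scene");cv2.imwrite("pics/s15.png",S)
a=cv2.imread("pics/s9.png")
c=np.vstack([cv2.resize(i[250:300,235:335],None,fx=6,fy=6,interpolation=cv2.INTER_CUBIC) for i in (a,S)])
cv2.imwrite("pics/s15c.png",c)
```

```text
(no output)
```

View pics/s15c.png

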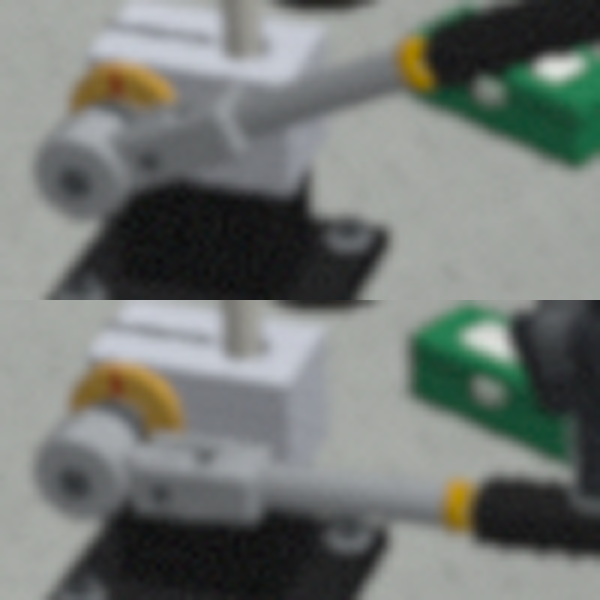

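Call:
servo_tool(xyz=[[0, 0.001, -0.0002], [0, 0.001, -0.0002]], dr=[[0.007, 0, 0], [0.007, 0, 0]])

```text
clock: 20.35
eef_pos: [510.7, -77.5, 113.2]
ee_rot: [-91.7, -0.1, 9.9]
ft_force: [-1.5, 2.7, 12.0]
finger_gap: 0.1
```

```bash
python3 hf.py
```

```text
clock 20.35 lat 1.1 S 173.8 Z 33.2 rho_along 175.0 th_handle 2.38 tilt 1.66  F [-1.54  2.67 12.05] Fn 12.13
```

Call:
servo_tool(xyz=[[0, 0.001, -0.0002], [0, 0.001, -0.0002]], dr=[[0.007, 0, 0], [0.007, 0, 0]])

```text
clock: 20.6
eef_pos: [510.6, -77.9, 111.0]
ee_rot: [-90.9, -0.1, 9.9]
ft_force: [-1.4, 1.7, 9.5]
finger_gap: 0.5
```

```bash
python3 hf.py
```

```text
clock 20.60 lat 0.9 S 174.2 Z 31.0 rho_along 175.0 th_handle 1.64 tilt 0.85  F [-1.42  1.68  9.49] Fn 9.52
```

Load is falling (9.5 N): the wrench is breaking over.

Call:
servo_tool(xyz=[[0, 0.001, -0.0002], [0, 0.001, -0.0002]], dr=[[0.007, 0, 0], [0.007, 0, 0]])

```text
clock: 20.85
eef_pos: [510.5, -78.3, 108.8]
ee_rot: [-90.0, -0.1, 9.9]
ft_force: [-1.7, 1.1, 9.0]
finger_gap: -0.2
```

```bash
python3 hf.py
```

```text
clock 20.85 lat 0.8 S 174.6 Z 28.8 rho_along 175.0 th_handle 0.91 tilt 0.05  F [-1.74  1.06  9.05] Fn 9.05
```

Call:
servo_tool(xyz=[[0, 0.001, -0.0002], [0, 0.001, -0.0002]], dr=[[0.007, 0, 0], [0.007, 0, 0]])

```text
clock: 21.1
eef_pos: [510.4, -78.7, 106.5]
ee_rot: [-89.2, -0.1, 9.9]
ft_force: [-0.8, 1.9, 8.0]
finger_gap: 0.1
```

```bash
python3 hf.py
```

```text
clock 21.10 lat 0.6 S 174.9 Z 26.5 rho_along 175.0 th_handle 0.17 tilt -0.76  F [-0.77  1.91  8.04] Fn 8.01
```

Call:
servo_tool(xyz=[[0, 0.001, -0.0002], [0, 0.0008, -0.0002], [0, 0, 0]], dr=[[0.007, 0, 0], [0.005, 0, 0], [0, 0, 0]])

```text
clock: 21.48
eef_pos: [510.1, -79.0, 104.3]
ee_rot: [-88.5, -0.1, 9.9]
ft_force: [-0.8, 3.0, 6.6]
finger_gap: -0.3
```

```bash
python3 hf.py;  python3 - <<'E'
from cell import r
import cv2,numpy as np
S=r.get_image("scene");cv2.imwrite("pics/s16.png",S)
a=cv2.imread("pics/s15.png")
c=np.vstack([cv2.resize(i[250:300,235:365],None,fx=6,fy=6,interpolation=cv2.INTER_CUBIC) for i in (a,S)])
cv2.imwrite("pics/s16c.png",c[:600])
E
```

```text
clock 21.48 lat 0.3 S 175.2 Z 24.3 rho_along 175.0 th_handle -0.57 tilt -1.47  F [-0.8   3.    6.61] Fn 6.52
```

View pics/s16c.png

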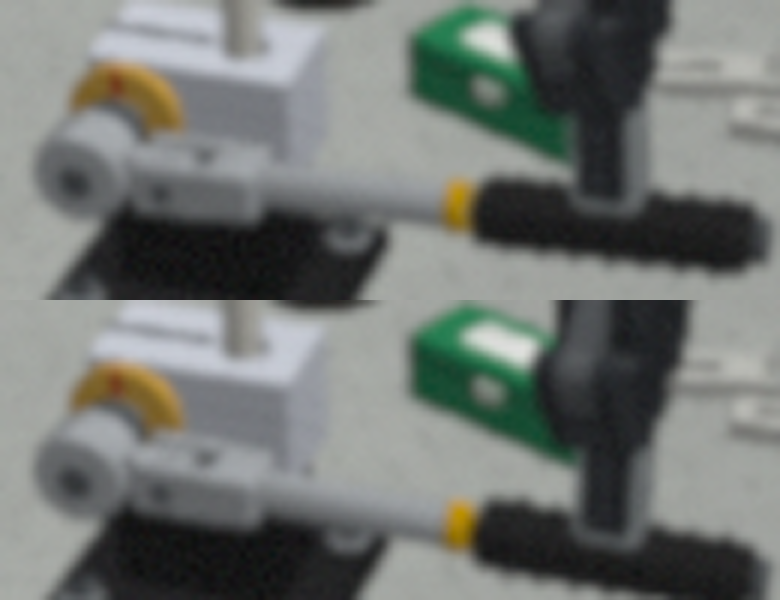

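Call:
servo_tool(xyz=[[0, -0.003, 0.0004], [0, -0.003, 0.0004], [0, -0.003, 0.0004], [0, -0.004, 0], [0, -0.004, 0], [0, -0.01, 0], [0, -0.03, 0], [0, -0.04, 0], [0, -0.04, 0], [0, 0, 0], [0, 0, 0], [0, 0, 0], [0, 0, 0]], dr=[[-0.02, 0, 0], [-0.02, 0, 0], [-0.02, 0, 0], [0, 0, 0], [0, 0, 0], [0, 0, 0], [0, 0, 0], [0, 0, 0], [0, 0, 0], [0, 0, 0], [0, 0, 0], [0, 0, 0], [0, 0, 0]])

```text
clock: 23.15
eef_pos: [507.6, -73.3, 238.8]
ee_rot: [-91.9, 0.2, 9.9]
ft_force: [-0.2, -0.3, 0.0]
finger_gap: -0.1
```

```bash
python3 hf.py;python3 look.py w17;  python3 - <<'E'
from cell import r
import cv2,numpy as np
S=r.get_image("scene");cv2.imwrite("pics/s17.png",S)
cv2.imwrite("pics/s17c.png",cv2.resize(S[190:310,230:365],None,fx=5,fy=5,interpolation=cv2.INTER_CUBIC))
a=cv2.imread("pics/s9.png")
for n,i in (("before",a),("now",S)):
    h=cv2.cvtColor(i,cv2.COLOR_BGR2HSV).astype(int);w=i[255:275,245:268].astype(int)
    red=np.clip(w[...,2]-1.6*w[...,1],0,None);ys,xs=np.mgrid[255:275,245:268]
    print(n,(red*xs).sum()/red.sum(),(red*ys).sum()/red.sum(),red.max())
E
```

```text
clock 23.15 lat -1.2 S 169.2 Z 158.8 rho_along 230.6 th_handle 36.74 tilt 1.95  F [-0.2  -0.32  0.02] Fn 0.01
23.15 [507.6 -73.3 238.8] [-91.95   0.16   9.91] [-0.2  -0.32  0.02] -0.07552877278404325
before 254.0 263.62745098039215 12.799999999999997
now 254.00000000000003 263.59813084112153 12.799999999999997
```

View pics/s17c.png

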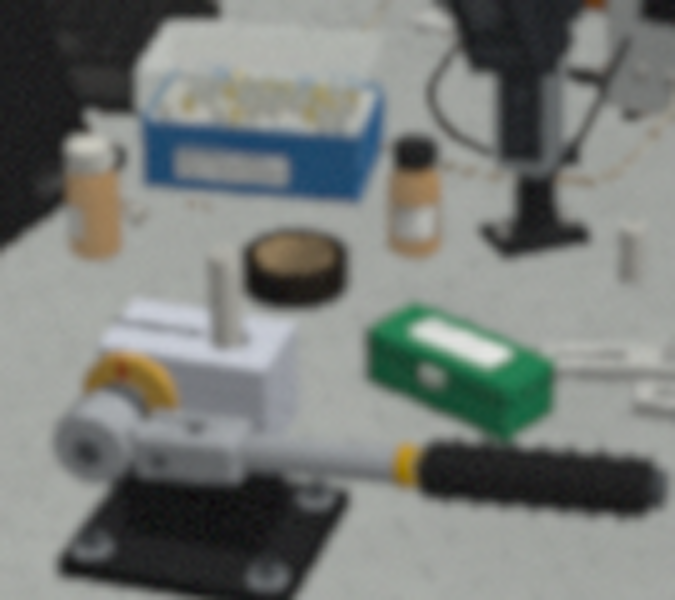

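View pics/s17.png

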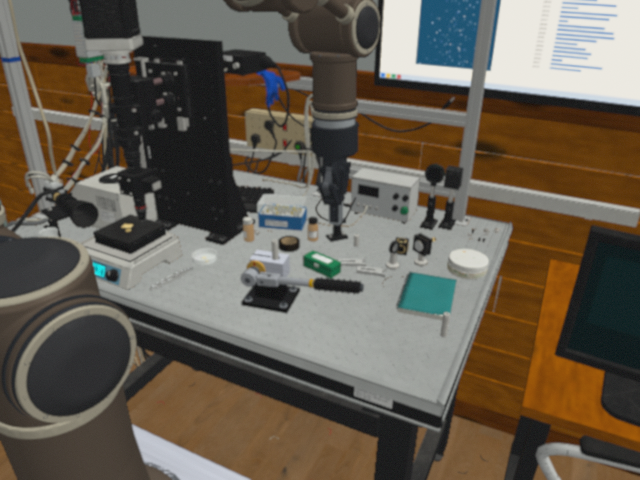

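```bash
python3 -c "
from cell import r
print(r.close_job())"
```

```text
the job is handed in; nothing more can be done
None
```

I stood the tall post in the clamp bore and let it go. I then pushed the wrench grip down along its arc until the wrench broke over, and backed off straight up. The job was handed in at about 23 s; no verdict was reported.

| Check | Result |
|---|---|
| Tall post | Its top measured 139.1 mm, against 139 mm expected when home. It stands upright. |
| Screw | It came tight after about 0.41 rad. |
| Click | The load peaked at 12–14 N, above the stated "about 10 N". It then fell to about 6.5 N as the handle gave about 12.6 mm (about 0.087 rad), short of the 0.10 rad stop. |
| Handle after release | By eye it is back in line with the head. I did not measure its angle. |
| Bush | The red mark's position in the scene picture is the same before and after, to within 0.1 pixel. |
| Short post and vial | By eye, both are where they stood. |
| Arm | About 130 mm clear of the handle, with the force reading near 0 N. |

**Disagreements:** The bore position from the fixed cameras and from the wrist camera differed by about 2 mm. I used the wrist view, and the post went in without resistance.

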